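Round cutters back in their tray by size

TASK

The four round cutters of the hand press have been left about the bench. Put them back in the oak tray so that they stand in a row in order of size, shanks up, each one fully down in the nest bored for it. Lower them in, do not drop them, or the edges will chip.

Things in the scene. Friction and masses are not known exactly. Their poses are not given: they have to be found in the camera images.
- cutter_26: round steel cutter, the smallest of the four: upright body 26 mm in diameter and 35 mm high with dark ejector windows, and on top of it a dark plain round shank 16 mm in diameter and 30 mm long (65 mm high in all). Origin: centre of its underside (cutting edge), z up along the shank. 0.1 kg, give or take a quarter; stands loose on the bench at the start
- cutter_36: round steel cutter, the second smallest: upright body 36 mm in diameter and 35 mm high with dark ejector windows, and on top of it a dark plain round shank 16 mm in diameter and 30 mm long (65 mm high in all). Origin: centre of its underside (cutting edge), z up along the shank. 0.16 kg, give or take a quarter; stands loose on the bench at the start
- cutter_46: round steel cutter, the second largest: upright body 46 mm in diameter and 35 mm high with dark ejector windows, and on top of it a dark plain round shank 16 mm in diameter and 30 mm long (65 mm high in all). Origin: centre of its underside (cutting edge), z up along the shank. 0.24 kg, give or take a quarter; stands loose on the bench at the start
- cutter_56: round steel cutter, the largest: upright body 56 mm in diameter and 35 mm high with dark ejector windows, and on top of it a dark plain round shank 16 mm in diameter and 30 mm long (65 mm high in all). Origin: centre of its underside (cutting edge), z up along the shank. 0.34 kg, give or take a quarter; stands loose on the bench at the start
- cutter_tray: fixed pale oak tray, a block 268 x 90 x 26 mm (dark cleats at both ends) with four round nests bored in a row along its x axis, from the smallest near its -x end to the largest near its +x end. Origin: centre of its underside on the bench, z up; it stands at any angle. The nests are 49, 59 and 69 mm apart, centre to centre
- nest_26 (a point): the nest bored for the 26 mm cutter: 32 mm in diameter, 14 mm deep, grey felt floor, with a 4 mm bevel round its mouth. The point is the centre of its floor, 12 mm above the bench, at x = -96 mm in the tray; axes as the tray's
- nest_36 (a point): the nest bored for the 36 mm cutter: 42 mm in diameter, 14 mm deep, grey felt floor, with a 4 mm bevel round its mouth. The point is the centre of its floor, 12 mm above the bench, at x = -47 mm in the tray; axes as the tray's
- nest_46 (a point): the nest bored for the 46 mm cutter: 52 mm in diameter, 14 mm deep, grey felt floor, with a 4 mm bevel round its mouth. The point is the centre of its floor, 12 mm above the bench, at x = 12 mm in the tray; axes as the tray's
- nest_56 (a point): the nest bored for the 56 mm cutter: 62 mm in diameter, 14 mm deep, grey felt floor, with a 4 mm bevel round its mouth. The point is the centre of its floor, 12 mm above the bench, at x = 81 mm in the tray; axes as the tray's

How it is judged:
By the outcome, as a careful person would: the job done as asked, in the order asked, and still so for the second after the job is handed in, with the robot touching nothing.
It also fails if it takes over 106 s, if anything falls off the work surface, if the arm or the gripper's body presses on something with over 40 N, if the wrist force passes 120 N, or if a joint passes its speed limit or range.

ROBOT

A 6-joint arm with a two-finger parallel gripper is mounted at the origin on a cart in front of the work surface, level with it; the furniture and walls round the work are solid. World frame = base frame: x ahead of the robot, y to its left, z up, the work surface at z = 0. Lengths are in m, angles in degrees, forces in N, time in s.
With the tool pointing down it reaches from about 0.4 to 0.825 m from the base axis. Payload 7 kg.
Tool frame: the origin (TCP) lies midway between the tips of the shut fingers; the grasp point (between the pads) lies 19 mm behind it; z points along the fingers, y is the line along which they close (so a half turn about z gives the same grasp; the last joint's range is limited). The gripper opens to 88 mm and grips with 3 to 60 N. Pads are 19 mm wide; open, the fingers measure 130 mm over their backs; the gripper's body (78 mm by 193 mm) begins 47 mm behind the grasp point.
Start: joints at [81.366, 20.546, 0.682, 0, -70.136, -16.507], TCP at [0.287, 0.611, 0.227] pointing down, gripper open.
Joint ranges: [-176.03, 176.03], [-82.01, 121.73], [-58.28, 71.71], [-173.87, 95.51], [-174.79, -0.11], [-173.66, 173.66]. Speed limits (degrees/s): [136.94, 136.94, 172.46, 180, 180, 180].

INTERFACE

Orientations are given as [roll, pitch, yaw] about the fixed x, y, z axes, in that order (R = Rz(yaw) Ry(pitch) Rx(roll)).
In Python, from plant import ctrl gives the robot as it stands. The module is installed in compiled form; this text tells all that it offers.
- The arm moves only by the tool send_rows, never from a script. Its argument "plan" is a list that holds one entry, the list of rows, each a list of 6 numbers: the shift along the tool's x, y, z in parts of the range, where 1.0 means 50 cm, then the turn, a rotation vector about the tool's x, y, z in fractions of the full range, 1 being 180 degrees. A call has 1 to 8 rows; each row is the pose to reach, as a shift and turn from the pose commanded when the call began, along the tool's axes at that moment; what a row does not reach only later rows make up. A row lasts 1/12 s, in which the tool goes at most 41.7 mm and 7.16 degrees, less where a joint would pass 70% of its speed; a pose out of reach is approached as far as the arm can. A shift or turn number past 1, either way, is cut back to 1. A call with a gripper value outside its range is refused whole. "fingers" is the opening, from 0 (shut) to 1 (fully open), set as the call begins (left out, the last holds). The fingers move at their own pace and stop on an object; the grip force is fixed at half the most. Time passes only in rows, so rows that repeat a pose let the fingers close. It gives the time, the measured TCP pose, the force, the opening and the grip force at its end, in the units of the state.
- ctrl.get_obs(): the state, without advancing time (a new reading comes with each control period).
- ctrl.snapshot(name): name is "scene" or "top" or "wrist"; returns a dict with "img" (480x640x3 uint8, red, green, blue), "K" (3x3 intrinsics, pixels), "k1" (the pictures are not rectified: a ray, as slopes to the right and down, at radius r is drawn at 1 + k1 r^2 times it, then the intrinsics apply), "pose" (4x4, takes a point from camera to world coordinates). Camera axes: x right, y down, z forward; pixel columns grow to the right and rows downward; lengths in m; the calibration is good to about 2 mm. A picture is of the moment at which its call begins. There is no depth.
- ctrl.close_job(): hands the job in; it is judged then, once.
The state is a dict: "clock": time; "joint_pos": joint angles; "qvel": joint speeds; "tau": joint torques, N m; "tool_pos": TCP position; "orientation": TCP orientation; "force": force on the tool from outside, world axes, zero at the start; "moment": the same for the moment, N m; "opening": finger opening in m; "gripper_force": force on a finger pad.
Only numpy, scipy, OpenCV 4.12 (cv2) and the standard library are available. Lean on these libraries where they do the work, as an engineer would, in place of code of your own. Each camera call takes 0.05 s, during which the arm holds its last target. There are 200 camera calls.

## Working session

There is one attempt and no reset: what is moved stays moved. The work goes in short steps, Python scripts to look and compute and a tool call to move; the robot and the scene stay as the last step left them, time stands still between calls to the robot, and variables do not carry over. Pictures are saved under pics/ and viewed, at most 14 in all, crops included, and the job is handed in when it is done.

Besides the shell and the picture viewer there is one more tool, called after ">>>" in YAML: its name, and indented under it one key for each argument. send_rows: Moves the arm, as the interface text tells. Its arguments: {"type":"object","properties":{"plan":{"type":"array","items":{"type":"array","items":{"type":"array","items":{"type":"number"}}}},"fingers":{"type":"number"}},"required":["plan"]}

```bash
mkdir -p pics; cat > h.py <<'E'
import numpy as np, cv2
from plant import ctrl
from scipy.spatial.transform import Rotation as R
def snap(n,f):
    s=ctrl.snapshot(n); cv2.imwrite(f'pics/{f}.png',s['img'][:,:,::-1]); np.savez(f'{f}.npz',**s); return s
def ray(s,uv):
    K=s['K'];k=float(s['k1']);d=np.array([(uv[0]-K[0,2])/K[0,0],(uv[1]-K[1,2])/K[1,1]]);u=d.copy()
    for _ in range(20): u=d/(1+k*(u@u))
    P=s['pose'];return P[:3,3],P[:3,:3]@np.array([u[0],u[1],1])
def onz(s,uv,z):
    o,d=ray(s,uv);return o+d*(z-o[2])/d[2]
def proj(s,p):
    P=s['pose'];c=P[:3,:3].T@(np.array(p)-P[:3,3]);u=c[:2]/c[2];u=u*(1+float(s['k1'])*(u@u))
    return u*[s['K'][0,0],s['K'][1,1]]+s['K'][:2,2]
E
python3 - <<'E'
from h import *
for n in('top','scene'):
    s=snap(n,n+'1');print(s['K'].tolist(),s['k1'],s['pose'].round(3).tolist())
print(ctrl.get_obs())
E
```

```text
[[491.2280326105777, 0.0, 320.0927402427727], [0.0, 491.2280326105777, 238.55561219434512], [0.0, 0.0, 1.0]] -0.1042140866958643 [[-0.005, -0.998, 0.068, 0.468], [-1.0, 0.005, 0.003, 0.05], [-0.003, -0.067, -0.998, 1.247], [0.0, 0.0, 0.0, 1.0]]
[[623.0931635867778, 0.0, 327.51824600822], [0.0, 623.0931635867778, 241.26097710317285], [0.0, 0.0, 1.0]] 0.04400990824089855 [[0.612, -0.606, 0.508, -0.058], [-0.791, -0.476, 0.384, -0.435], [0.009, -0.637, -0.771, 0.982], [0.0, 0.0, 0.0, 1.0]]
{'clock': 0.1, 'joint_pos': array([ 8.13661746e+01,  2.05883626e+01,  6.37678068e-01, -1.77046699e-02,
       -7.01341175e+01, -1.65059726e+01]), 'qvel': array([-0.01278837, -0.15159684,  0.15027476,  0.02058766, -0.07076604,
        0.0395078 ]), 'tau': array([-1.03484264e-03, -5.84167099e+01,  2.93749702e+01,  7.01545939e+00,
        1.01423595e-02, -5.01058003e-05]), 'tool_pos': array([0.28660762, 0.61064625, 0.2256946 ]), 'orientation': array([ 1.79913963e+02, -8.13746833e-03, -2.51458206e+01]), 'force': array([-0.27230185, -0.59884421, -0.51128049]), 'moment': array([-0.02940398, -0.00778182,  0.01141138]), 'gripper_force': 0.0, 'opening': 0.08754600631295656}
```

View pics/top1.png

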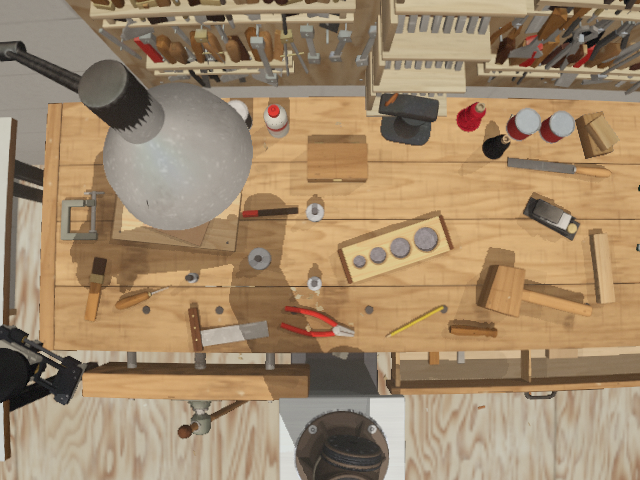

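View pics/scene1.png

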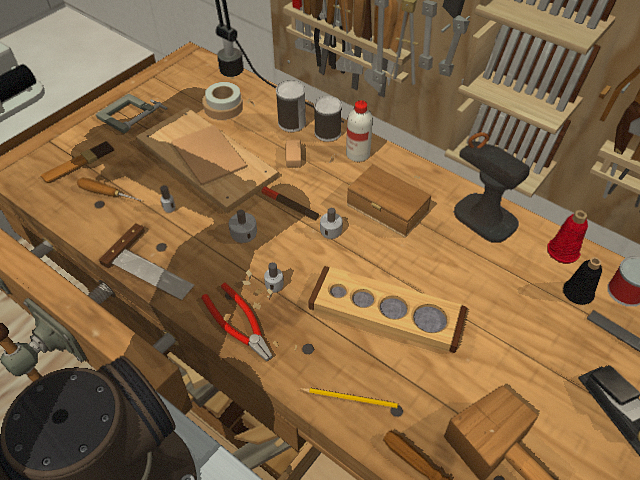

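Both views show the four cutters. In the top view they are at about (259,259) 56, (315,212) 46, (315,284) 36 and (192,278) 26. The tray runs from (347,265) to (447,235), with the small nest at its left end. A lamp head hangs high at the upper left. Next I'll take close crops.

```bash
python3 - <<'E'
from h import *
t=cv2.imread('pics/top1.png');s=cv2.imread('pics/scene1.png')
Z=lambda im,u,v,w,h,k:cv2.resize(im[v:v+h,u:u+w],None,fx=k,fy=k,interpolation=cv2.INTER_CUBIC)
a=[Z(t,u-20,v-20,40,40,5) for u,v in((192,278),(315,284),(315,212),(259,259))]
b=[Z(s,u-28,v-28,56,56,200/56) for u,v in((168,198),(273,277),(331,222),(243,226))]
top=np.vstack([np.hstack(a),np.hstack(b)])
cv2.imwrite('pics/c1.png',top)
cv2.imwrite('pics/c2.png',np.vstack([Z(t,335,212,120,75,6.5)[:290],Z(s,300,260,170,95,780/170)][:1]) if 0 else Z(t,335,212,120,75,6.5))
# lamp height: project points of lamp outline at heights into scene
dt=dict(np.load('top1.npz'));ds=dict(np.load('scene1.npz'))
for uv in((180,228),(250,150),(110,160)):
    for z in(.3,.4,.5,.6,.7,.8):
        p=onz(dt,uv,z);print(uv,z,p.round(3),proj(ds,p).round(0))
E
```

```text
(180, 228) 0.3 [0.554 0.327 0.3  ] [198.  75.]
(180, 228) 0.4 [0.545 0.297 0.4  ] [197.  34.]
(180, 228) 0.5 [0.536 0.268 0.5  ] [196. -17.]
(180, 228) 0.6 [0.527 0.239 0.6  ] [195. -79.]
(180, 228) 0.7 [0.518 0.21  0.7  ] [ 193. -158.]
(180, 228) 0.8 [0.509 0.181 0.8  ] [ 190. -260.]
(250, 150) 0.3 [0.708 0.19  0.3  ] [310.  64.]
(250, 150) 0.4 [0.682 0.175 0.4  ] [306.  23.]
(250, 150) 0.5 [0.657 0.161 0.5  ] [302. -26.]
(250, 150) 0.6 [0.632 0.146 0.6  ] [297. -86.]
(250, 150) 0.7 [0.606 0.131 0.7  ] [ 291. -163.]
(250, 150) 0.8 [0.581 0.116 0.8  ] [ 283. -263.]
(110, 160) 0.3 [0.692 0.473 0.3  ] [195.  15.]
(110, 160) 0.4 [0.668 0.428 0.4  ] [194. -22.]
(110, 160) 0.5 [0.645 0.384 0.5  ] [193. -66.]
(110, 160) 0.6 [0.621 0.339 0.6  ] [ 192. -121.]
(110, 160) 0.7 [0.597 0.294 0.7  ] [ 190. -192.]
(110, 160) 0.8 [0.574 0.25  0.8  ] [ 188. -284.]
```

View pics/c1.png

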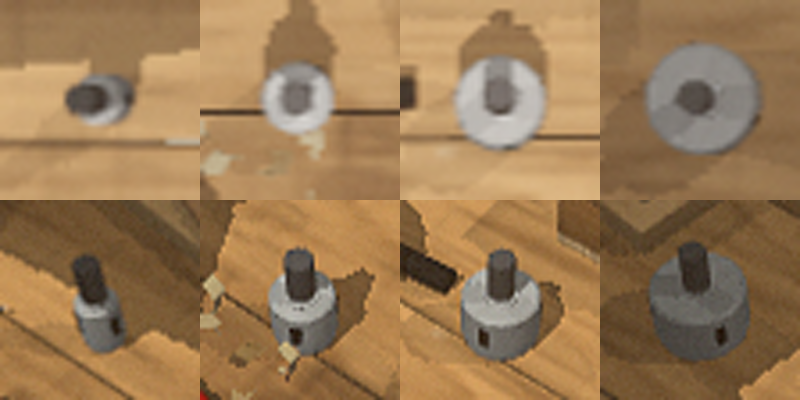

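View pics/c2.png

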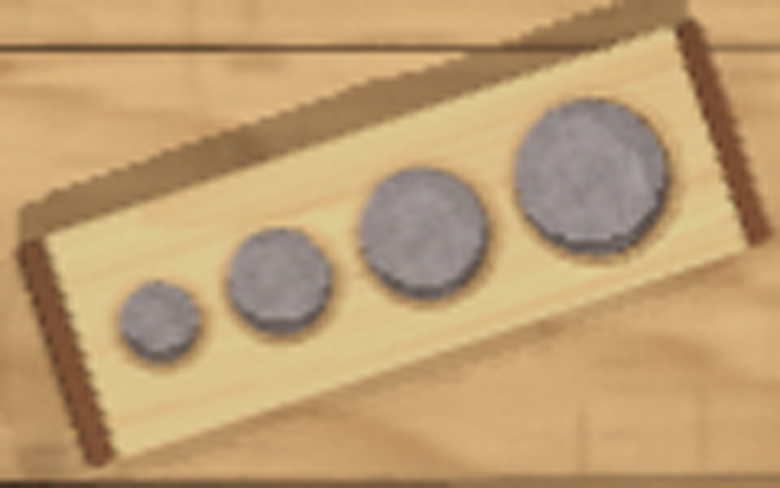

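The crops show the shank tops clearly. The nests are clean grey discs, centred at about (360,261), (378,255), (400,248) and (426,239) in the top image. I'll measure by low-saturation mask in both views.

```bash
python3 - <<'E'
from h import *
dt=dict(np.load('top1.npz'));ds=dict(np.load('scene1.npz'))
def blobs(d,pts,w,smax=70):
    hsv=cv2.cvtColor(d['img'],cv2.COLOR_RGB2HSV);m=(hsv[...,1]<smax).astype(np.uint8)
    out=[]
    for u,v in pts:
        c=m[v-w:v+w,u-w:u+w];n,l,st,ce=cv2.connectedComponentsWithStats(c)
        i=1+np.argmax([st[j,4]-50*np.hypot(*(ce[j]-w)) for j in range(1,n)])
        out.append((ce[i]+[u-w,v-w],st[i,4],st[i,:4]+[u-w,v-w,0,0]))
    return out
print('nests')
nt=blobs(dt,[(360,261),(378,255),(400,248),(426,239)],15)
ns=blobs(ds,[(339,291),(363,298),(393,307),(430,318)],20)
P=[]
for a,b in zip(nt,ns):
    p=onz(dt,a[0],.019);P.append(p);print(a[0].round(1),a[1],p.round(4),b[0].round(1),b[1],onz(ds,b[0],.019).round(4))
print('cutters')
ct=blobs(dt,[(192,278),(315,284),(315,212),(259,259)],16)
cs=blobs(ds,[(168,198),(273,277),(331,222),(243,226)],26)
for a,b in zip(ct,cs):
    print(a[0].round(1),a[1],a[2],onz(dt,a[0],.032).round(4),b[0].round(1),b[1],b[2],onz(ds,b[0],.03).round(4))
# shank tops by hand
for n,a,b in((26,(188,277.7),(164.6,187.6)),(36,(314.3,282.2),(272.8,264.2)),(46,(314.8,210.2),(331,209)),(56,(257.7,257.8),(241,212.7))):
    print(n,onz(dt,a,.065).round(4),onz(ds,b,.065).round(4))
E
```

```text
nests
[359.1 261. ] 112 [ 0.4946 -0.0434  0.019 ] [337.7 291.6] 125 [ 0.4919 -0.0452  0.019 ]
[377.5 254.8] 199 [ 0.5099 -0.0896  0.019 ] [362.6 299. ] 250 [ 0.5073 -0.0919  0.019 ]
[399.6 247.3] 306 [ 0.5284 -0.1455  0.019 ] [393.1 308.2] 423 [ 0.5252 -0.148   0.019 ]
[425.3 238.7] 428 [ 0.5495 -0.2108  0.019 ] [429.6 319. ] 645 [ 0.5467 -0.2133  0.019 ]
cutters
[191.8 277.4] 99 [186 273  12  10] [0.4551 0.3732 0.032 ] [167.6 203.3] 168 [161 193  14  20] [0.4459 0.363  0.03  ]
[314.2 283.6] 181 [307 276  15  18] [0.4392 0.0687 0.032 ] [273.4 278.2] 370 [264 263  20  29] [0.4354 0.0645 0.03  ]
[314.5 212.1] 276 [306 203  18  19] [0.6164 0.0674 0.032 ] [330.6 224.8] 455 [320 208  22  31] [0.6081 0.061  0.03  ]
[259.  258.4] 407 [248 248  23  22] [0.5019 0.2053 0.032 ] [242.5 227.3] 637 [229 210  28  33] [0.4929 0.1966 0.03  ]
26 [0.4547 0.3739 0.065 ] [0.4539 0.3708 0.065 ]
36 [0.4433 0.0681 0.065 ] [0.4407 0.0679 0.065 ]
46 [0.617  0.0662 0.065 ] [0.6173 0.0676 0.065 ]
56 [0.5024 0.2043 0.065 ] [0.4991 0.2016 0.065 ]
```

```bash
cat >> h.py <<'E'
C={26:(.454,.372),36:(.442,.068),46:(.617,.067),56:(.501,.203)}
N={26:(.4933,-.0443),36:(.5086,-.0907),46:(.5268,-.1467),56:(.548,-.212)}
YAW=-71.8
def go(p,yaw=YAW):
    o=ctrl.get_obs();r=R.from_euler('xyz',o['orientation'],degrees=True)
    d=r.inv().apply(np.array(p)-o['tool_pos'])*100
    w=(r.inv()*R.from_euler('xyz',[180,0,yaw],degrees=True)).as_rotvec(degrees=True)
    print('at',o['tool_pos'].round(4),o['orientation'].round(1),'t',round(o['clock'],2),'row',d.round(2),w.round(1))
E
python3 -c "
from h import *
go((*C[26],.15))"
```

```text
at [0.2866 0.6106 0.2257] [179.9  -0.  -25.1] t 0.1 row [25.29 14.48  7.59] [ 0.1 -0.  46.7]
```

Units first: shifts go in shares of 50 cm and turns go in shares of 180 degrees. So 25.3 cm is 0.506, 14.5 cm is 0.29, 46.7 degrees is 0.2594.

>>> send_rows:
  plan:
    - [[0.506,0.29,0.152,0,0,0.2594],[0.506,0.29,0.152,0,0,0.2594],[0.506,0.29,0.152,0,0,0.2594],[0.506,0.29,0.152,0,0,0.2594],[0.506,0.29,0.152,0,0,0.2594],[0.506,0.29,0.152,0,0,0.2594],[0.506,0.29,0.152,0,0,0.2594],[0.506,0.29,0.152,0,0,0.2594]]
  fingers: 1

```text
clock: 0.77
tool_pos: [0.4551, 0.3671, 0.1485]
orientation: [179.8, -0.1, -72.3]
force: [-1.1, -0.2, -0.5]
opening: 0.0877
gripper_force: 0.0
```

```bash
python3 -c "
from h import *
s=snap('wrist','w1');print(s['K'][0,0],s['k1'],s['pose'].round(3).tolist(),proj(s,(*C[26],.065)),proj(s,(*C[26],0.035)))
go((*C[26],.039))"
```

```text
359.17094644523485 -0.07329802931651414 [[-0.953, -0.29, -0.087, 0.479], [-0.303, 0.916, 0.263, 0.296], [0.003, 0.277, -0.961, 0.306], [0.0, 0.0, 0.0, 1.0]] [324.96465614 249.10205408] [324.89314328 237.0661494 ]
at [0.4553 0.3676 0.1487] [ 1.798e+02 -1.000e-01 -7.210e+01] t 0.82 row [-0.48 -0.04 10.97] [ 0.2 -0.1 -0.3]
```

View pics/w1.png

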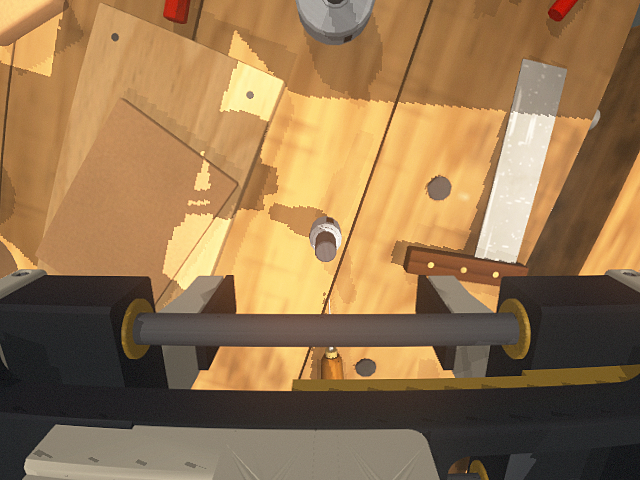

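The wrist view puts the small cutter's shank top at about (325,247). I predicted (325,249), so the calibration agrees. Now I'll descend.

Converted, 10.9 cm is 0.218, 10.5 cm is 0.21.

>>> send_rows:
  plan:
    - [[-0.008,0,0.07,0,0,0],[-0.008,0,0.13,0,0,0],[-0.008,0,0.18,0,0,0],[-0.008,0,0.21,0,0,0],[-0.008,0,0.218,0,0,0],[-0.008,0,0.218,0,0,0]]

```text
clock: 1.32
tool_pos: [0.4523, 0.3757, 0.0404]
orientation: [179.9, -0.1, -71.8]
force: [-0.4, 0.6, 0.8]
opening: 0.0879
gripper_force: 0.0
```

>>> send_rows:
  plan:
    - [[0,0,0,0,0,0],[0,0,0,0,0,0],[0,0,0,0,0,0],[0,0,0,0,0,0],[0,0,0,0,0,0],[0,0,0,0,0,0],[0,0,0,0,0,0],[0,0,0,0,0,0]]
  fingers: 0

```text
clock: 1.98
tool_pos: [0.453, 0.3761, 0.0417]
orientation: [-180.0, 0.0, -71.8]
force: [-0.1, 0.5, 0.9]
opening: 0.0401
gripper_force: 0.0
```

Converted, 0.4 cm is 0.008, 0.2 cm is 0.004.

>>> send_rows:
  plan:
    - [[0.008,0,0.004,0,0,0],[0.008,0,0.004,0,0,0],[0.008,0,0.004,0,0,0],[0.008,0,0.004,0,0,0],[0.008,0,0.004,0,0,0],[0.008,0,0.004,0,0,0],[0.008,0,0.004,0,0,0]]
  fingers: 0

```text
clock: 2.57
tool_pos: [0.4541, 0.3723, 0.0395]
orientation: [180.0, -0.0, -71.8]
force: [-0.8, 0.1, -0.9]
opening: 0.0147
gripper_force: 30.0
```

Converted, -11 cm is -0.22, -9 cm is -0.18.

>>> send_rows:
  plan:
    - [[0,0,-0.02,0,0,0],[0,0,-0.06,0,0,0],[0,0,-0.12,0,0,0],[0,0,-0.18,0,0,0],[0,0,-0.22,0,0,0],[0,0,-0.22,0,0,0]]

```text
clock: 3.07
tool_pos: [0.4561, 0.3744, 0.1556]
orientation: [-179.6, 0.2, -71.8]
force: [0.2, 1.9, -0.4]
opening: 0.0145
gripper_force: 30.0
```

```bash
python3 -c "
from h import *
s=snap('wrist','w2')
go((*N[26],.15))"
```

```text
at [0.4552 0.3736 0.1531] [-179.7    0.2  -71.8] t 3.12 row [40.9   9.43  0.13] [-0.3  0.2 -0. ]
```

View pics/w2.png

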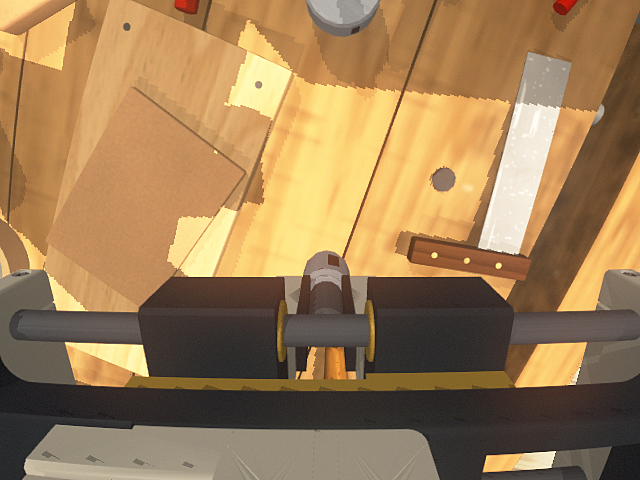

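The 26 mm cutter is held upright between the pads; its body is visible at about (326,265). I'll carry it to the tray.

Converted, 29 cm is 0.58, 25 cm is 0.5.

>>> send_rows:
  plan:
    - [[0.04,0.01,0.002,0,0,0],[0.1,0.024,0.002,0,0,0],[0.18,0.042,0.002,0,0,0],[0.26,0.06,0.002,0,0,0],[0.34,0.078,0.002,0,0,0],[0.42,0.096,0.002,0,0,0],[0.5,0.114,0.002,0,0,0],[0.58,0.134,0.002,0,0,0]]

```text
clock: 3.78
tool_pos: [0.4803, 0.0739, 0.1483]
orientation: [180.0, -0.0, -71.8]
force: [1.2, -0.3, -1.4]
opening: 0.0145
gripper_force: 30.0
```

```bash
python3 -c "
from h import *
go((*N[26],.12))"
```

```text
at [0.4803 0.0739 0.1483] [180.   -0.  -71.8] t 3.78 row [11.63  2.45  2.83] [ 0. -0. -0.]
```

Converted, 11.7 cm is 0.234, 1.4 cm is 0.028.

>>> send_rows:
  plan:
    - [[0.07,0.014,0.01,0,0,0],[0.13,0.028,0.024,0,0,0],[0.18,0.038,0.04,0,0,0],[0.216,0.046,0.052,0,0,0],[0.232,0.05,0.056,0,0,0],[0.234,0.05,0.056,0,0,0],[0.234,0.05,0.056,0,0,0],[0.234,0.05,0.056,0,0,0]]

```text
clock: 4.45
tool_pos: [0.4938, -0.0425, 0.1208]
orientation: [-180.0, 0.0, -71.8]
force: [0.7, 0.5, -0.6]
opening: 0.0146
gripper_force: 30.0
```

```bash
python3 -c "
from h import *
s=snap('wrist','w3')
go((*N[26],.07))
for n in (26,36,46,56): print(proj(s,(*N[n],.026)).round(1))"
```

```text
at [ 0.4939 -0.0423  0.1209] [-180.     0.   -71.8] t 4.5 row [0.18 0.12 5.09] [-0.  0.  0.]
[327.3 235.3]
[327.3 168. ]
[327.5  78.1]
[327.8 -36.3]
```

View pics/w3.png

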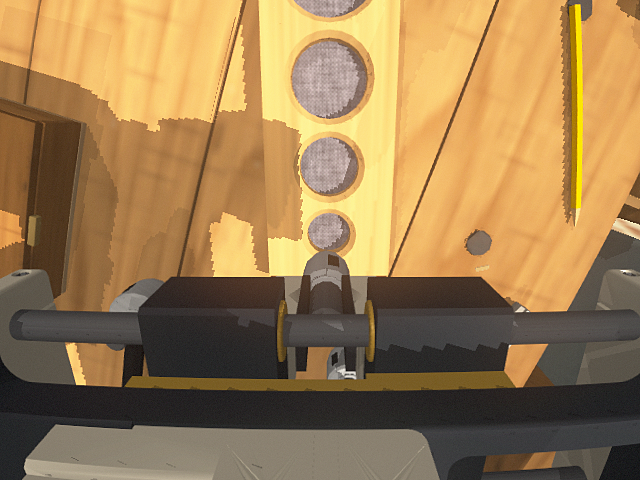

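The wrist view shows the nest rims at about (329,232), (331,165) and (332,78), slightly right of where I predicted. I'll measure these precisely.

```bash
cat >> h.py <<'E'
def gray(s,n,z=.019,w=None,smax=60):
    # grey blob nearest to predicted place of nest n
    u,v=proj(s,(*N[n],z));hsv=cv2.cvtColor(s['img'],cv2.COLOR_RGB2HSV)
    m=(hsv[...,1]<smax).astype(np.uint8);m[250:]=0
    m=cv2.morphologyEx(m,cv2.MORPH_OPEN,np.ones((3,3)))
    k,l,st,ce=cv2.connectedComponentsWithStats(m)
    i=1+np.argmin([np.hypot(*(ce[j]-[u,v]))+(1e3 if st[j,4]<200 else 0) for j in range(1,k)])
    c=max(cv2.findContours((l==i).astype(np.uint8),0,1)[0],key=len);e=cv2.fitEllipse(c)
    p=onz(s,e[0],z);return p,np.round(e[0],1),np.round(e[1],1),st[i]
E
python3 -c "
from h import *
s=dict(np.load('w3.npz'))
for n in (26,36,46): print(n,*gray(s,n))
o=ctrl.get_obs();t=o['tool_pos'];print([proj(s,t-[0,0,h]).round(1) for h in(-.019,0,.03,.1)])
s=dict(np.load('w1.npz'));print(onz(s,(325,247),.065))"
```

```text
26 [ 0.49568834 -0.04610978  0.019     ] [325.  229.6] [30.4 35.6] [309 213  34  35 893]
36 [ 0.51096698 -0.09219634  0.019     ] [324.7 163.9] [46.5 54. ] [ 301  138   49   55 2035]
46 [ 0.52851484 -0.14669379  0.019     ] [325.   78.7] [63.9 74.5] [ 293   42   67   76 3826]
[array([325.8, 313.7]), array([325.8, 294.4]), array([325.8, 270.9]), array([325.7, 235.7])]
[0.45444928 0.37050297 0.065     ]
```

```bash
python3 -c "
import cv2
i=cv2.imread('pics/w3.png')[20:260,250:410]
cv2.imwrite('pics/w3c.png',cv2.resize(i,None,fx=2.5,fy=2.5,interpolation=cv2.INTER_CUBIC))"
```

```text
(no output)
```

View pics/w3c.png

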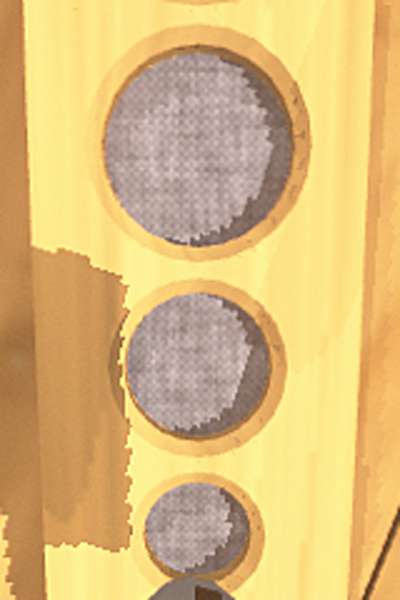

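```bash
python3 -c "
from h import *
s=dict(np.load('w3.npz'))
for n,u in ((26,(328.8,233)),(36,(329.2,166.2)),(46,(329.2,78.4))):
  p=onz(s,u,.022);print(n,p.round(4),(p[:2]-N[n]).round(4))
for u in((250+27/2.5,20+200/2.5),(250+370/2.5,20+200/2.5)): print(onz(s,u,.026))"
```

```text
26 [ 0.4925 -0.0453  0.022 ] [-0.0008 -0.001 ]
36 [ 0.5075 -0.0919  0.022 ] [-0.0011 -0.0012]
46 [ 0.5258 -0.1474  0.022 ] [-0.001  -0.0007]
[ 0.56487838 -0.1199366   0.026     ]
[ 0.47782729 -0.14844277  0.026     ]
```

>>> send_rows:
  plan:
    - [[0.002,0.004,0.016,0,0,0],[0.002,0.006,0.044,0,0,0],[0.002,0.006,0.07,0,0,0],[0.002,0.006,0.09,0,0,0],[0.002,0.006,0.104,0,0,0],[0.002,0.006,0.116,0,0,0],[0.002,0.006,0.124,0,0,0],[0.002,0.006,0.13,0,0,0]]

```text
clock: 5.17
tool_pos: [0.4911, -0.0448, 0.0552]
orientation: [180.0, -0.0, -71.8]
force: [-0.6, 0.1, -1.4]
opening: 0.0145
gripper_force: 30.0
```

>>> send_rows:
  plan:
    - [[0,0,0.002,0,0,0],[0,0,0.004,0,0,0],[0,0,0.006,0,0,0],[0,0,0.008,0,0,0],[0,0,0.008,0,0,0],[0,0,0.008,0,0,0]]

```text
clock: 5.67
tool_pos: [0.4912, -0.045, 0.0517]
orientation: [-180.0, -0.0, -71.8]
force: [0.3, -0.0, -0.9]
opening: 0.0144
gripper_force: 30.0
```

Converted, 0.1 cm is 0.002, 0.05 cm is 0.001.

>>> send_rows:
  plan:
    - [[0,0,0.001,0,0,0],[0,0,0.002,0,0,0],[0,0,0.002,0,0,0],[0,0,0.002,0,0,0]]

```text
clock: 6.0
tool_pos: [0.4914, -0.045, 0.0513]
orientation: [-180.0, -0.0, -71.8]
force: [-3.2, -1.2, 6.6]
opening: 0.0144
gripper_force: 30.0
```

Contact is at the expected floor height, with about 7 N upward. I'll release and rise.

>>> send_rows:
  plan:
    - [[0,0,0,0,0,0],[0,0,0,0,0,0],[0,0,0,0,0,0],[0,0,0,0,0,0],[0,0,0,0,0,0]]
  fingers: 0.45

```text
clock: 6.42
tool_pos: [0.4911, -0.045, 0.0505]
orientation: [180.0, 0.0, -71.8]
force: [0.4, 0.4, -0.4]
opening: 0.038
gripper_force: 0.0
```

Converted, -10 cm is -0.2, -9 cm is -0.18.

>>> send_rows:
  plan:
    - [[0,0,-0.02,0,0,0],[0,0,-0.06,0,0,0],[0,0,-0.12,0,0,0],[0,0,-0.18,0,0,0],[0,0,-0.2,0,0,0],[0,0,-0.2,0,0,0]]

```text
clock: 6.92
tool_pos: [0.493, -0.0447, 0.1536]
orientation: [-179.7, -0.0, -71.8]
force: [-0.1, -0.5, -0.4]
opening: 0.0395
gripper_force: 0.0
```

```bash
sed -i 's/^N=.*/N={26:(.4923,-.0453),36:(.5076,-.0918),46:(.5258,-.1476),56:(.547,-.213)}/' h.py; python3 -c "
from h import *
go((*C[36],.14))"
```

```text
at [ 0.493  -0.0447  0.1536] [-179.7   -0.   -71.8] t 6.92 row [-12.3    1.34   1.34] [-0.3 -0.  -0. ]
```

Converted, -12.2 cm is -0.244, -11 cm is -0.22.

>>> send_rows:
  plan:
    - [[-0.04,0.004,0.002,0,0,0],[-0.1,0.012,0.01,0,0,0],[-0.17,0.02,0.02,0,0,0],[-0.22,0.024,0.024,0,0,0],[-0.244,0.026,0.024,0,0,0],[-0.244,0.026,0.024,0,0,0],[-0.244,0.026,0.024,0,0,0],[-0.244,0.026,0.024,0,0,0]]

```text
clock: 7.58
tool_pos: [0.4406, 0.0665, 0.138]
orientation: [179.9, -0.0, -71.8]
force: [0.3, 0.2, 0.3]
opening: 0.0396
gripper_force: 0.0
```

```bash
python3 -c "
from h import *
s=snap('wrist','w4');print(proj(s,(*C[36],.065)),proj(s,(*N[26],.077)))
u,v=proj(s,(*C[36],.065)).astype(int);i=s['img'][v-60:v+60,u-60:u+60,::-1]
cv2.imwrite('pics/w4c.png',cv2.resize(i,None,fx=4,fy=4));print(u,v)
go((*C[36],.039))"
```

```text
[323.17986909 247.98222889] [300.17679153  45.28422835]
323 247
at [0.4407 0.0663 0.1381] [180.   -0.  -71.9] t 7.63 row [-0.12 -0.18  9.91] [ 0.  -0.  -0.1]
```

View pics/w4c.png

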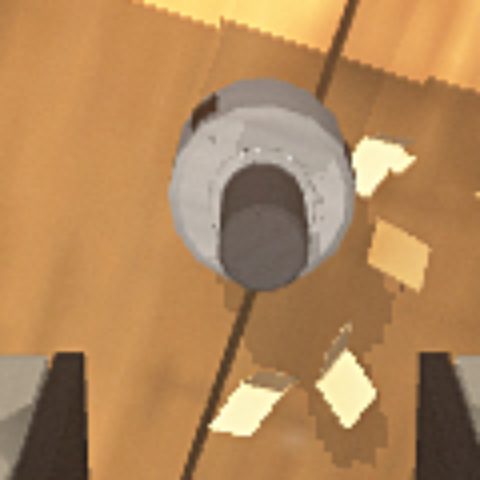

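The 36 mm cutter's shank top is at about (329,249), roughly 4 mm further along tool +y than I predicted. I'll correct for that and descend.

Converted, 9.8 cm is 0.196, 9.5 cm is 0.19.

>>> send_rows:
  plan:
    - [[-0.002,0.004,0.03,0,0,0],[-0.004,0.004,0.08,0,0,0],[-0.004,0.004,0.13,0,0,0],[-0.004,0.004,0.17,0,0,0],[-0.004,0.004,0.19,0,0,0],[-0.004,0.004,0.196,0,0,0],[-0.004,0.004,0.196,0,0,0],[-0.004,0.004,0.196,0,0,0]]

```text
clock: 8.3
tool_pos: [0.4387, 0.0678, 0.0409]
orientation: [-180.0, -0.0, -71.9]
force: [0.0, 1.0, 0.7]
opening: 0.0393
gripper_force: 0.0
```

>>> send_rows:
  plan:
    - [[0,0,0,0,0,0],[0,0,0,0,0,0],[0,0,0,0,0,0],[0,0,0,0,0,0],[0,0,0,0,0,0],[0,0,0,0,0,0]]
  fingers: 0

```text
clock: 8.8
tool_pos: [0.4384, 0.0683, 0.0409]
orientation: [-180.0, 0.0, -71.8]
force: [-0.2, -0.2, 3.4]
opening: 0.0145
gripper_force: 30.0
```

Converted, 14 cm is 0.28, 12 cm is 0.24.

>>> send_rows:
  plan:
    - [[0,0,-0.02,0,0,0],[0,0,-0.06,0,0,0],[0.02,0,-0.12,0,0,0],[0.06,0,-0.17,0,0,0],[0.12,-0.01,-0.19,0,0,0],[0.18,-0.01,-0.19,0,0,0],[0.24,-0.01,-0.19,0,0,0],[0.28,-0.01,-0.19,0,0,0]]

```text
clock: 9.47
tool_pos: [0.4869, -0.0651, 0.1357]
orientation: [-180.0, 0.0, -71.9]
force: [0.2, 0.1, -2.3]
opening: 0.0143
gripper_force: 30.0
```

```bash
python3 -c "
from h import *
s=dict(np.load('w4.npz'));print(onz(s,(328.8,248.8),.065))
go((*N[36],.12))"
```

```text
[0.43820638 0.06737419 0.065     ]
at [ 0.4869 -0.0651  0.1357] [-180.     0.   -71.9] t 9.47 row [ 3.18 -1.14  1.57] [-0.   0.  -0.1]
```

Converted, 3.1 cm is 0.062, 2.7 cm is 0.054.

>>> send_rows:
  plan:
    - [[0.03,-0.01,0,0,0,0],[0.054,-0.02,0,0,0,0],[0.062,-0.022,0.01,0,0,0],[0.062,-0.022,0.02,0,0,0],[0.062,-0.022,0.03,0,0,0],[0.062,-0.022,0.03,0,0,0],[0.062,-0.022,0.03,0,0,0]]

```text
clock: 10.05
tool_pos: [0.506, -0.0888, 0.12]
orientation: [179.9, 0.0, -71.8]
force: [-0.0, 0.2, -2.0]
opening: 0.0145
gripper_force: 30.0
```

```bash
python3 -c "
from h import *
go((*N[36],.057))"
```

```text
at [ 0.506  -0.0888  0.12  ] [179.9   0.  -71.8] t 10.05 row [ 0.34 -0.06  6.3 ] [0.1 0.  0. ]
```

Converted, 6.3 cm is 0.126, 6.1 cm is 0.122.

>>> send_rows:
  plan:
    - [[0.004,0,0.016,0,0,0],[0.004,0,0.044,0,0,0],[0.004,0,0.07,0,0,0],[0.004,0,0.09,0,0,0],[0.004,0,0.106,0,0,0],[0.004,0,0.116,0,0,0],[0.004,0,0.122,0,0,0],[0.004,0,0.126,0,0,0]]

```text
clock: 10.72
tool_pos: [0.5074, -0.0912, 0.0573]
orientation: [180.0, -0.0, -71.8]
force: [0.2, 0.4, -1.1]
opening: 0.0144
gripper_force: 30.0
```

Converted, 0.4 cm is 0.008, 0.3 cm is 0.006.

>>> send_rows:
  plan:
    - [[0,0,0.002,0,0,0],[0,0,0.004,0,0,0],[0,0,0.006,0,0,0],[0,0,0.008,0,0,0],[0,0,0.008,0,0,0],[0,0,0.008,0,0,0]]

```text
clock: 11.22
tool_pos: [0.5074, -0.0912, 0.0537]
orientation: [-180.0, -0.0, -71.8]
force: [0.5, -0.0, -1.6]
opening: 0.0146
gripper_force: 30.0
```

Converted, 0.12 cm is 0.0024, 0.1 cm is 0.002.

>>> send_rows:
  plan:
    - [[0,0,0.001,0,0,0],[0,0,0.002,0,0,0],[0,0,0.0024,0,0,0],[0,0,0.0024,0,0,0],[0,0,0.0024,0,0,0]]

```text
clock: 11.63
tool_pos: [0.5075, -0.0913, 0.0529]
orientation: [-180.0, -0.0, -71.8]
force: [-2.0, 1.3, 6.0]
opening: 0.0145
gripper_force: 30.0
```

Down on the felt. Release, rise, and go to the 46 mm cutter.

>>> send_rows:
  plan:
    - [[0,0,0,0,0,0],[0,0,0,0,0,0],[0,0,0,0,0,0],[0,0,0,0,0,0],[0,0,0,0,0,0]]
  fingers: 0.45

```text
clock: 12.05
tool_pos: [0.5073, -0.0913, 0.0523]
orientation: [180.0, 0.0, -71.8]
force: [-0.6, 0.1, -0.2]
opening: 0.0378
gripper_force: 0.0
```

>>> send_rows:
  plan:
    - [[0,0,-0.02,0,0,0],[0,0,-0.06,0,0,0],[0,0,-0.12,0,0,0],[-0.02,-0.02,-0.17,0,0,0],[-0.06,-0.06,-0.18,0,0,0],[-0.12,-0.1,-0.18,0,0,0],[-0.18,-0.14,-0.18,0,0,0],[-0.22,-0.17,-0.18,0,0,0]]

```text
clock: 12.72
tool_pos: [0.5546, 0.042, 0.1437]
orientation: [-179.9, 0.0, -71.8]
force: [0.0, 0.9, 0.3]
opening: 0.0396
gripper_force: 0.0
```

```bash
python3 -c "
from h import *
go((*C[46],.14))"
```

```text
at [0.5546 0.042  0.1437] [-179.9    0.   -71.8] t 12.72 row [-0.42 -6.71  0.39] [-0.1  0.  -0. ]
```

Converted, -6.7 cm is -0.134, -6.2 cm is -0.124.

>>> send_rows:
  plan:
    - [[-0.008,-0.04,0.006,0,0,0],[-0.008,-0.09,0.006,0,0,0],[-0.008,-0.124,0.006,0,0,0],[-0.008,-0.134,0.006,0,0,0],[-0.008,-0.134,0.006,0,0,0],[-0.008,-0.134,0.006,0,0,0]]

```text
clock: 13.22
tool_pos: [0.6156, 0.0641, 0.1393]
orientation: [180.0, 0.0, -71.9]
force: [-1.0, -1.0, 0.3]
opening: 0.0397
gripper_force: 0.0
```

```bash
python3 -c "
from h import *
s=snap('wrist','w5');print(proj(s,(*C[46],.065)))
go((*C[46],.040))"
```

```text
[322.57196468 249.17101817]
at [0.6153 0.064  0.1395] [180.    0.  -71.9] t 13.27 row [-0.23 -0.26  9.95] [ 0.   0.  -0.1]
```

View pics/w5.png

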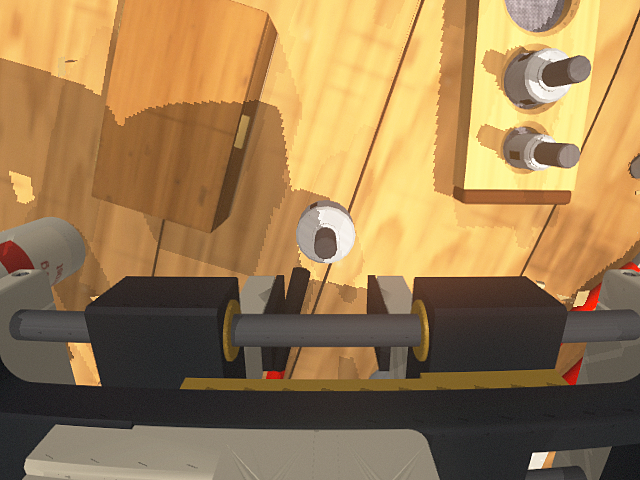

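The 26 and 36 are seated upright in their nests. The 46 mm shank top is at about (325,247). Descending.

Converted, 9.9 cm is 0.198, 9.5 cm is 0.19.

>>> send_rows:
  plan:
    - [[-0.002,-0.002,0.03,0,0,0],[-0.002,-0.002,0.08,0,0,0],[-0.002,-0.002,0.13,0,0,0],[-0.002,-0.002,0.17,0,0,0],[-0.002,-0.002,0.19,0,0,0],[-0.002,-0.002,0.198,0,0,0],[-0.002,-0.002,0.198,0,0,0],[-0.002,-0.002,0.198,0,0,0]]

```text
clock: 13.93
tool_pos: [0.6174, 0.0657, 0.0415]
orientation: [-179.9, -0.0, -71.8]
force: [0.6, 0.3, 0.1]
opening: 0.0395
gripper_force: 0.0
```

>>> send_rows:
  plan:
    - [[0,0,0,0,0,0],[0,0,0,0,0,0],[0,0,0,0,0,0],[0,0,0,0,0,0],[0,0,0,0,0,0],[0,0,0,0,0,0]]
  fingers: 0

```text
clock: 14.43
tool_pos: [0.6168, 0.0657, 0.0406]
orientation: [-180.0, -0.0, -71.8]
force: [-2.0, 0.6, 2.8]
opening: 0.0148
gripper_force: 29.9
```

Converted, 14 cm is 0.28, 11 cm is 0.22.

>>> send_rows:
  plan:
    - [[0,0,-0.02,0,0,0],[0,0,-0.06,0,0,0],[0,0.02,-0.12,0,0,0],[0.04,0.04,-0.17,0,0,0],[0.1,0.06,-0.2,0,0,0],[0.16,0.08,-0.2,0,0,0],[0.22,0.1,-0.2,0,0,0],[0.28,0.1,-0.2,0,0,0]]

```text
clock: 15.1
tool_pos: [0.6116, -0.0843, 0.1417]
orientation: [-180.0, 0.0, -71.8]
force: [0.5, 1.2, -2.1]
opening: 0.0145
gripper_force: 29.9
```

```bash
python3 -c "
from h import *
s=dict(np.load('w5.npz'));print(onz(s,(325,247),.065))
go((*N[46],.12))"
```

```text
[0.61591054 0.06501013 0.065     ]
at [ 0.6116 -0.0843  0.1417] [-180.     0.   -71.8] t 15.1 row [ 3.34 10.13  2.16] [-0.  0. -0.]
```

Converted, 10.1 cm is 0.202, 2.1 cm is 0.042.

>>> send_rows:
  plan:
    - [[0.03,0.06,0,0,0,0],[0.05,0.12,0,0,0,0],[0.064,0.17,0,0,0,0],[0.066,0.196,0.01,0,0,0],[0.066,0.202,0.03,0,0,0],[0.066,0.202,0.042,0,0,0],[0.066,0.202,0.042,0,0,0],[0.066,0.202,0.042,0,0,0]]

```text
clock: 15.77
tool_pos: [0.5279, -0.1453, 0.119]
orientation: [180.0, 0.0, -71.8]
force: [0.4, -0.0, -1.9]
opening: 0.0144
gripper_force: 30.0
```

```bash
python3 -c "
from h import *
go((*N[46],.057))"
```

```text
at [ 0.5279 -0.1453  0.119 ] [180.    0.  -71.8] t 15.77 row [0.15 0.27 6.2 ] [0. 0. 0.]
```

Converted, 6.2 cm is 0.124, 6 cm is 0.12.

>>> send_rows:
  plan:
    - [[0.002,0.004,0.016,0,0,0],[0.002,0.004,0.044,0,0,0],[0.002,0.004,0.07,0,0,0],[0.002,0.004,0.09,0,0,0],[0.002,0.004,0.104,0,0,0],[0.002,0.004,0.114,0,0,0],[0.002,0.004,0.12,0,0,0],[0.002,0.004,0.124,0,0,0]]

```text
clock: 16.43
tool_pos: [0.5259, -0.1473, 0.0571]
orientation: [180.0, -0.0, -71.8]
force: [-0.3, -0.1, -1.3]
opening: 0.0147
gripper_force: 30.0
```

Converted, 0.4 cm is 0.008, 0.3 cm is 0.006.

>>> send_rows:
  plan:
    - [[0,0,0.002,0,0,0],[0,0,0.004,0,0,0],[0,0,0.006,0,0,0],[0,0,0.008,0,0,0],[0,0,0.008,0,0,0],[0,0,0.008,0,0,0]]

```text
clock: 16.93
tool_pos: [0.5258, -0.1473, 0.0535]
orientation: [-180.0, -0.0, -71.8]
force: [-0.6, 0.3, -0.9]
opening: 0.0143
gripper_force: 30.0
```

Converted, 0.12 cm is 0.0024, 0.1 cm is 0.002.

>>> send_rows:
  plan:
    - [[0,0,0.001,0,0,0],[0,0,0.002,0,0,0],[0,0,0.0024,0,0,0],[0,0,0.0024,0,0,0],[0,0,0.0024,0,0,0]]

```text
clock: 17.35
tool_pos: [0.5258, -0.1474, 0.0526]
orientation: [-180.0, -0.0, -71.8]
force: [-1.9, -0.2, 4.4]
opening: 0.0143
gripper_force: 30.0
```

>>> send_rows:
  plan:
    - [[0,0,0,0,0,0],[0,0,0,0,0,0],[0,0,0,0,0,0],[0,0,0,0,0,0],[0,0,0,0,0,0]]
  fingers: 0.45

```text
clock: 17.77
tool_pos: [0.5257, -0.1473, 0.052]
orientation: [180.0, 0.0, -71.8]
force: [0.3, 0.2, 0.1]
opening: 0.0382
gripper_force: 0.0
```

Converted, -18 cm is -0.36, -14 cm is -0.28.

>>> send_rows:
  plan:
    - [[0,0,-0.02,0,0,0],[0,0,-0.06,0,0,0],[0,0,-0.12,0,0,0],[-0.04,0,-0.17,0,0,0],[-0.12,-0.02,-0.18,0,0,0],[-0.2,-0.04,-0.18,0,0,0],[-0.28,-0.06,-0.18,0,0,0],[-0.36,-0.08,-0.18,0,0,0]]

```text
clock: 18.43
tool_pos: [0.5074, 0.0378, 0.1435]
orientation: [-179.9, 0.0, -71.9]
force: [0.7, 0.2, 0.1]
opening: 0.0392
gripper_force: 0.0
```

```bash
python3 -c "
from h import *
go((*C[56],.14))"
```

```text
at [0.5074 0.0378 0.1435] [-179.9    0.   -71.9] t 18.43 row [-15.9   -4.53   0.36] [-0.1  0.  -0.1]
```

Converted, -15.8 cm is -0.316, -14.8 cm is -0.296.

>>> send_rows:
  plan:
    - [[-0.08,-0.02,0.006,0,0,0],[-0.16,-0.044,0.006,0,0,0],[-0.24,-0.068,0.006,0,0,0],[-0.296,-0.084,0.006,0,0,0],[-0.316,-0.09,0.006,0,0,0],[-0.316,-0.09,0.006,0,0,0],[-0.316,-0.09,0.006,0,0,0],[-0.316,-0.09,0.006,0,0,0]]

```text
clock: 19.1
tool_pos: [0.501, 0.1995, 0.1394]
orientation: [180.0, -0.0, -71.9]
force: [-1.0, -1.2, -0.2]
opening: 0.0389
gripper_force: 0.0
```

```bash
python3 -c "
from h import *
s=snap('wrist','w6');print(proj(s,(*C[56],.065)))
go((*C[56],.040))"
```

```text
[324.25834578 250.61546855]
at [0.5011 0.1992 0.1394] [180.   -0.  -71.9] t 19.15 row [-0.36 -0.11  9.94] [ 0.  -0.  -0.1]
```

View pics/w6.png

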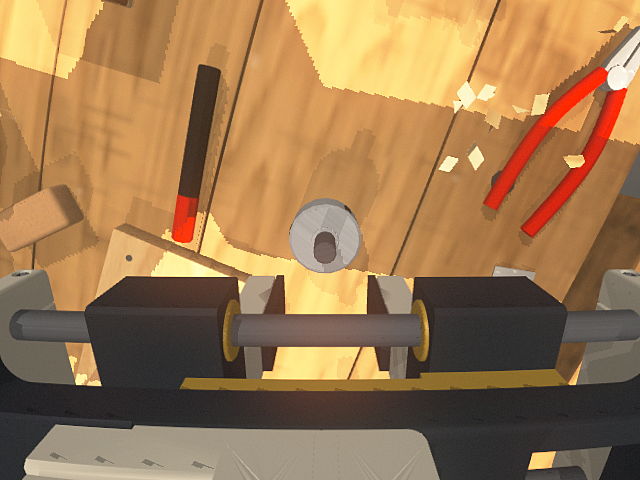

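The 56 mm shank top is at about (325,251), where I predicted it. Grasp.

Converted, 9.9 cm is 0.198, 9.5 cm is 0.19.

>>> send_rows:
  plan:
    - [[-0.004,-0.002,0.03,0,0,0],[-0.006,-0.002,0.08,0,0,0],[-0.006,-0.002,0.13,0,0,0],[-0.006,-0.002,0.17,0,0,0],[-0.006,-0.002,0.19,0,0,0],[-0.006,-0.002,0.198,0,0,0],[-0.006,-0.002,0.198,0,0,0],[-0.006,-0.002,0.198,0,0,0]]

```text
clock: 19.82
tool_pos: [0.5018, 0.2035, 0.041]
orientation: [-179.9, 0.0, -71.9]
force: [0.1, 0.3, 0.9]
opening: 0.0396
gripper_force: 0.0
```

>>> send_rows:
  plan:
    - [[0,0,0,0,0,0],[0,0,0,0,0,0],[0,0,0,0,0,0],[0,0,0,0,0,0],[0,0,0,0,0,0],[0,0,0,0,0,0]]
  fingers: 0

```text
clock: 20.32
tool_pos: [0.501, 0.2035, 0.0405]
orientation: [180.0, 0.0, -71.8]
force: [-2.0, -0.2, 3.6]
opening: 0.0147
gripper_force: 30.0
```

Converted, 17 cm is 0.34, 13 cm is 0.26.

>>> send_rows:
  plan:
    - [[0,0,-0.02,0,0,0],[0,0,-0.06,0,0,0],[0,0,-0.12,0,0,0],[0.04,0,-0.17,0,0,0],[0.1,0,-0.2,0,0,0],[0.18,0,-0.2,0,0,0],[0.26,0,-0.2,0,0,0],[0.34,0,-0.2,0,0,0]]

```text
clock: 20.98
tool_pos: [0.554, 0.0407, 0.141]
orientation: [-180.0, 0.0, -71.8]
force: [0.6, 1.1, -4.5]
opening: 0.0143
gripper_force: 30.0
```

```bash
python3 -c "
from h import *
s=dict(np.load('w6.npz'));print(onz(s,(325,250.5),.065))
go((*N[56],.14))"
```

```text
[0.50054528 0.20276441 0.065     ]
at [0.554  0.0407 0.141 ] [-180.     0.   -71.8] t 20.98 row [23.88  8.6   0.08] [-0.  0.  0.]
```

Converted, 23.8 cm is 0.476, 23.5 cm is 0.47.

>>> send_rows:
  plan:
    - [[0.08,0.01,0,0,0,0],[0.16,0.03,0,0,0,0],[0.24,0.06,0,0,0,0],[0.32,0.09,0,0,0,0],[0.39,0.12,0,0,0,0],[0.44,0.15,0,0,0,0],[0.47,0.168,0,0,0,0],[0.476,0.172,0,0,0,0]]

```text
clock: 21.65
tool_pos: [0.545, -0.2138, 0.1399]
orientation: [179.9, 0.0, -72.0]
force: [-0.4, 0.5, -4.3]
opening: 0.0145
gripper_force: 30.0
```

Converted, 2 cm is 0.04, 1.8 cm is 0.036.

>>> send_rows:
  plan:
    - [[0,0,0.01,0,0,0],[0,0,0.026,0,0,0],[0,0,0.036,0,0,0],[0,0,0.04,0,0,0],[0,0,0.04,0,0,0],[0,0,0.04,0,0,0]]

```text
clock: 22.15
tool_pos: [0.5468, -0.2102, 0.12]
orientation: [180.0, 0.0, -71.8]
force: [-0.7, -0.1, -3.4]
opening: 0.0143
gripper_force: 30.0
```

```bash
python3 -c "
from h import *
s=snap('wrist','w7');go((*N[56],.057))"
```

```text
at [ 0.5469 -0.2104  0.1202] [180.   -0.  -71.8] t 22.2 row [0.25 0.07 6.32] [ 0. -0.  0.]
```

View pics/w7.png

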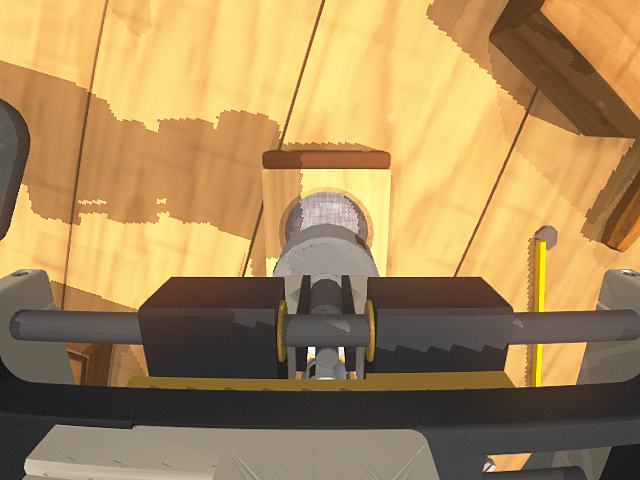

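The cutter is above the large nest. The nest centre column is about 328 and the cutter's about 326, so the alignment is within 2 mm. Lowering.

Converted, 6.3 cm is 0.126, 6.1 cm is 0.122.

>>> send_rows:
  plan:
    - [[0.002,0.002,0.016,0,0,0],[0.004,0.002,0.044,0,0,0],[0.004,0.002,0.07,0,0,0],[0.004,0.002,0.09,0,0,0],[0.004,0.002,0.106,0,0,0],[0.004,0.002,0.116,0,0,0],[0.004,0.002,0.122,0,0,0],[0.004,0.002,0.126,0,0,0]]

```text
clock: 22.87
tool_pos: [0.5464, -0.2132, 0.057]
orientation: [180.0, -0.0, -71.8]
force: [0.2, 0.5, -4.4]
opening: 0.0145
gripper_force: 30.0
```

>>> send_rows:
  plan:
    - [[0,0,0.002,0,0,0],[0,0,0.004,0,0,0],[0,0,0.006,0,0,0],[0,0,0.008,0,0,0],[0,0,0.008,0,0,0],[0,0,0.008,0,0,0]]

```text
clock: 23.37
tool_pos: [0.5463, -0.2132, 0.0533]
orientation: [-180.0, -0.0, -71.8]
force: [0.1, -0.4, -4.3]
opening: 0.0147
gripper_force: 30.0
```

Converted, 0.12 cm is 0.0024, 0.1 cm is 0.002.

>>> send_rows:
  plan:
    - [[0,0,0.001,0,0,0],[0,0,0.002,0,0,0],[0,0,0.0024,0,0,0],[0,0,0.0024,0,0,0],[0,0,0.0024,0,0,0]]

```text
clock: 23.78
tool_pos: [0.5464, -0.2133, 0.0525]
orientation: [-180.0, -0.0, -71.8]
force: [-2.5, 0.8, 3.9]
opening: 0.0148
gripper_force: 30.0
```

>>> send_rows:
  plan:
    - [[0,0,0,0,0,0],[0,0,0,0,0,0],[0,0,0,0,0,0],[0,0,0,0,0,0],[0,0,0,0,0,0]]
  fingers: 0.45

```text
clock: 24.2
tool_pos: [0.5464, -0.2132, 0.0519]
orientation: [-180.0, -0.0, -71.8]
force: [-1.5, -0.2, 0.0]
opening: 0.038
gripper_force: 0.0
```

Converted, -11 cm is -0.22, 10 cm is 0.2.

>>> send_rows:
  plan:
    - [[0,0,-0.02,0,0,0],[0,0,-0.06,0,0,0],[0,0,-0.12,0,0,0],[0,0,-0.18,0,0,0],[0.04,0,-0.22,0,0,0],[0.12,0,-0.22,0,0,0],[0.18,0,-0.22,0,0,0],[0.2,0,-0.22,0,0,0]]

```text
clock: 24.87
tool_pos: [0.5785, -0.3114, 0.1633]
orientation: [-179.9, -0.1, -71.9]
force: [-0.4, 0.6, -0.1]
opening: 0.0392
gripper_force: 0.0
```

>>> send_rows:
  plan:
    - [[0,0,0,0,0,0],[0,0,0,0,0,0],[0,0,0,0,0,0],[0,0,0,0,0,0]]

```text
clock: 25.2
tool_pos: [0.5772, -0.3074, 0.1622]
orientation: [-180.0, 0.0, -71.8]
force: [-0.8, 0.3, -0.3]
opening: 0.0395
gripper_force: 0.0
```

```bash
python3 -c "
from h import *
a=snap('scene','s2')['img'][235:365,280:480,::-1];b=snap('top','t2')['img'][205:290,335:460,::-1]
cv2.imwrite('pics/f.png',np.vstack([cv2.resize(a,(480,312),interpolation=2),cv2.resize(b,(480,288*480//480),interpolation=2)][:2]))"
```

```text
(no output)
```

View pics/f.png

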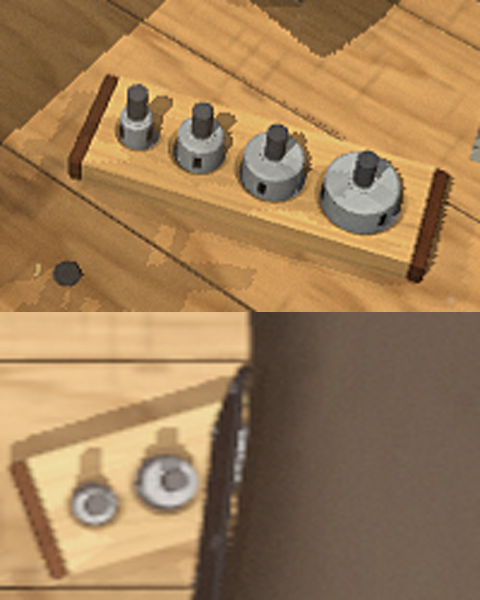

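All four cutters stand upright and seated in size order in the scene view. The arm covers part of the tray in the top view. The gripper is clear of everything, so I'm handing the job in.

```bash
python3 -c "
from plant import ctrl
print(ctrl.close_job())"
```

```text
the job is handed in; nothing more can be done
None
```

All four cutters are in the oak tray in order of size, shanks up, each lowered until it touched the felt in its own nest; the job was handed in at about 25 s of the 106 s allowed, and no verdict came back.

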